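# Load a vial into a sprung sample drawer

## Task

Open the white sample reader by pressing its green latch button down gently, just until the spring drawer lets go, and let the drawer spring all the way out without touching it. Stand the black-capped vial upright in the drawer's round pocket, lowering it to the bottom before letting go, then push the drawer home gently until it latches shut and stays, with the vial inside. Leave the white-capped vial, the amber jar and the green carton where they are.

Things in the scene. Friction and masses are not known exactly. Their poses are not given: they have to be found in the camera images.
- reader: White bench-top sample reader, fixed, 150 mm deep (x), 120 mm wide (y), 90 mm high; dark unlit display and green latch button on its deck. Origin: centre of its underside; x points from its front to its back, y to its left seen from the front, z up. The drawer comes out of its front along its -x.
- button_axis (a point): Point on the reader's deck (90 mm above the table) on the vertical axis of the latch button. The green cap, a disc 25 mm across and 4 mm thick on a steel stem, is screw-adjusted: its top stands anywhere from 13 to 27 mm above this point, differently each time and not measured, so find it by touch or sight.
- button: Latch plunger with the green cap (its reading does not tell the cap's height). Origin on the button axis, at table height when unpressed. Moves straight down 8 mm at most, to a hard stop. Spring: about 3 N at first, 7 N at the bottom, catch friction up to 1 N more. Frees the drawer after about 5 to 6 mm (5 to 7 N). More than 16 N damages it.
- drawer (a joint): Drawer opening in m: 0 latched, 0.075 fully out. A spring drives it out (6 N shut, 3 N out), damped (42 N per m/s): under 1 s when the button frees it. To shut, push its face to the reader's +x; over the last 15 mm the catch's ramp adds up to 5 N. The catch clicks just past 0; hard stop at -0.003; let go, it rests near 0.
- sample_drawer: Sliding drawer: upright white face 106 mm wide, 8 mm thick, from 8 to 74 mm above the table; behind it a grey block, top 26 mm above the table, with a round pocket. Axes parallel to the reader's; origin at the reader's origin when shut. Pushing it with more than 25 N damages it.
- pocket (a point): Centre of the floor of the round pocket in the drawer, 12 mm above the table; pocket 34 mm across, 14 mm deep, centre 37 mm behind the inner side of the drawer's face. Drawer fully out: 38 mm ahead of the reader's front; shut: inside the reader. Axes parallel to the reader's.
- face (a point): Middle of the grey push pad on the outside of the drawer's face, 52 mm above the table; the outer surface looks to the reader's -x. Moves with the drawer.
- vial_black: Brown stain vial with a BLACK screw cap: body 25 mm across and 49 mm high, cap 20 mm across, 59 mm high in all, 28 g or so. Origin at the centre of its foot, z up along its axis. Stands on the table.
- vial_white: Like the other vial but with a WHITE cap; a bystander. Origin at the centre of its foot.
- jar: Amber jar with white cap, 45 mm across, 55 mm high; a bystander. Origin at the centre of its foot.
- carton: Small green slide carton, 78 x 28 x 20 mm, lying on the table; a bystander. Origin at the centre of its underside.

How it is judged:
On the way, in this order (a step that is already met when the one before it is completed fails the run):
1. the drawer has sprung fully out, with nothing touching it (value of joint drawer above 0.07 m and contact force between each of the arm, the fingers and sample_drawer below 0.3 N), for 0.2 s.
2. the black-capped vial stands upright on the floor of the pocket of the open drawer, let go (value of joint drawer above 0.06 m and horizontal distance between vial_black and pocket below 0.008 m and z of vial_black in the frame of pocket below 0.004 m and angle between vial_black's own z axis and vertical below 0.12 rad and contact force between the fingers and vial_black below 0.05 N), for 0.2 s.
At the end, for the whole second after the job is handed in: The drawer is latched shut (within 3 mm) and at rest with nobody holding it, and the black-capped vial stands upright (within 0.12 rad) at rest on the floor of the pocket, within 8 mm of its centre and 4 mm of its floor (value of joint drawer below 0.003 m and velocity of joint drawer between -0.005 and 0.005 m/s and horizontal distance between vial_black and pocket below 0.008 m and z of vial_black in the frame of pocket below 0.004 m and angle between vial_black's own z axis and vertical below 0.12 rad and linear speed of vial_black below 0.02 m/s); the robot touches nothing.
It fails at once if the latch button is pressed with more than 16 N (contact force between any of the arm, the fingers and button above 16 N).
It fails at once if the drawer is pushed or knocked by the robot with more than 25 N (contact force between any of the arm, the fingers and sample_drawer above 25 N).
It fails at once if the robot touches the drawer while it is springing out empty (value of joint drawer between 0.004 and 0.07 m and velocity of joint drawer above 0.01 m/s and horizontal distance between vial_black and pocket above 0.03 m and contact force between any of the arm, the fingers and sample_drawer above 1 N).
It fails at once if the vial is let fall into the drawer from more than 12 mm above the pocket's floor (horizontal distance between vial_black and pocket below 0.03 m and z of vial_black in the frame of pocket above 0.012 m and contact force between the fingers and vial_black below 0.02 N).
It fails at once if a bystander (white-capped vial, jar, carton) is moved more than 20 mm or tipped (distance of any of vial_white, jar, carton from where it was at the start of the episode above 0.02 m or angle between any of vial_white, jar's own z axis and vertical above 0.3 rad).
It also fails if it takes over 72 s, if anything falls off the work surface, if the arm or the gripper's body presses on something with over 40 N, if the wrist force passes 120 N, or if a joint passes its speed limit or range.

## Robot

A 6-joint arm with a two-finger parallel gripper is mounted at the origin on a cart in front of the work surface, level with it; the furniture and walls round the work are solid. World frame = base frame: x ahead of the robot, y to its left, z up, the work surface at z = 0. Lengths are in m, angles in rad, forces in N, time in s.
With the tool pointing down it reaches from about 0.3 to 0.875 m from the base axis. Payload 6.4 kg.
Tool frame: the origin (TCP) lies on the centre line of the jaws, within the pads' length; the fingertips stand 8 mm ahead of it and the grasp point (between the pads) lies 11 mm behind it (tcp_to_tips is the z of the fingertips in the tool frame, in m); z points along the fingers, y is the direction in which the jaws open and shut (so a half turn about z gives the same grasp; the last joint's range is limited). The gripper opens to 88 mm and grips with 3 to 60 N. Pads are 18 mm wide; open, the fingers measure 123 mm over their backs; the gripper's body (75 mm by 187 mm) begins 45 mm behind the grasp point.
Start: joints at [0.97, 0.181, 1.607, -0, 1.354, -0.206], TCP at [0.221, 0.531, 0.217] pointing down, gripper open.
Joint ranges: [-2.99, 2.99], [-0.89, 2.07], [0.3, 2.58], [-1.14, 4.28], [0, 2.63], [-3.12, 3.12]. Speed limits (rad/s): [2.57, 2.57, 3.01, 3.14, 3.14, 3.14].

## Interface

Orientations are given as a unit quaternion [w, x, y, z].
In Python, from bench import * gives the robot as it stands.
- The arm moves only by the tool step_arm, never from a script. Its argument "targets" is a list of rows, each a list of 3 entries, a list of its own where there are three numbers: the shift along the tool's x, y, z in m, then the turn, a rotation vector about the tool's x, y, z in degrees, then the finger opening in m, from 0 to 0.0881. A call has 1 to 12 rows; each row shifts and turns the commanded pose from where the row before left it, along the tool's axes as they then stand; what a row does not reach is not made up. A row lasts 1/10 s, in which the tool goes at most 50 mm and 8.59 degrees, less where a joint would pass 70% of its speed; a pose out of reach is approached as far as the arm can. A call is refused whole if a number of a shift passes 0.05 or a number of a turn 8.59, either way. A call with a gripper value outside its range is refused whole. The fingers move at their own pace and stop on an object; "newtons" is the grip in N (left out, the last holds). Time passes only in rows, so rows that do not move let the fingers close. It gives the time, the measured TCP pose, the force and the opening at its end, in the units of the state.
- observe(): the state, without advancing time (a new reading comes with each control period).
- snapshot(name): name is "scene" or "top" or "wrist"; returns a dict with "pixels" (384x512x3 uint8, red, green, blue), "mtx" (3x3 intrinsics, pixels), "dist" ([k1, k2, p1, p2, k3] as OpenCV has them; the pictures are not rectified), "world_from_camera" (4x4, takes a point from camera to world coordinates). Camera axes: x right, y down, z forward; pixel columns grow to the right and rows downward; lengths in m; the calibration is good to about 2 mm. A picture is of the moment at which its call begins. There is no depth.
- finish_job(): hands the job in, once; it reports no verdict.
Trained networks look in the newest picture that a camera, given by its name, has taken for a name from the list of things; names that differ only in an ending like _2 or _b are one class to them, and where a whole thing is asked for, a point or a joint stands for the part that bears it (a point fixed in the world has none). Each returns a list of dicts, best first, with "confidence" (0 to 1); they miss things now and then, are a little off and sometimes report something else, mostly with a low value. They report only what shows in the picture. A call takes as long as a camera call.
- find_in(camera, name): "location" ([x, y, z] in m, in world coordinates, good to about 4 mm: the middle of the surface that is visible of it).
- mark_of(camera, name): "location" ([x, y, z] in m, in world coordinates, good to about 4 mm: a listed point, or the origin of a listed thing).
The state is a dict: "time_s": time; "qpos": joint angles; "dq": joint speeds; "joint_efforts": joint torques, N m; "ee_pos": TCP position; "tcp_rot": TCP orientation; "contact_force": force on the tool from outside, world axes, zero at the start; "wrist_torque": the same for the moment, N m; "gripper_width": finger opening in m.
Only numpy, scipy, OpenCV 4.12 (cv2) and the standard library are available. Lean on these libraries where they do the work, as an engineer would, in place of code of your own. Each camera call takes 0.05 s, during which the arm holds its last target. There are 200 camera calls.

## Working session

There is one attempt and no reset: what is moved stays moved. The work goes in short steps, Python scripts to look and compute and a tool call to move; the robot and the scene stay as the last step left them, time stands still between calls to the robot, and variables do not carry over. Pictures are saved under pics/ and viewed, about 8 in all and at most 12, crops included, and the job is handed in when it is done.

Besides the shell and the picture viewer there is one more tool, called by a JSON object that holds its "method" and its "body", one argument or row to a line. step_arm: Moves the arm, as the interface text tells. Its arguments: {"type":"object","properties":{"targets":{"type":"array","items":{"type":"array"}},"newtons":{"type":"number"}},"required":["targets"]}

```bash
mkdir -p pics
python3 - <<'E'
from bench import *
import cv2,numpy as np
s=observe();print(s)
for c in("scene","top"):
    im=snapshot(c);cv2.imwrite(f"pics/{c}1.png",im["pixels"][:,:,::-1])
    print(c,im["world_from_camera"].round(3).tolist())
    for n in("reader","button_axis","button","pocket","face","vial_black","vial_white","jar","carton"):
        print(n,[(np.round(d["location"],4).tolist(),round(d["confidence"],2)) for d in mark_of(c,n)[:2]])
E
```

```text
{'time_s': 0.0, 'qpos': array([ 9.69708597e-01,  1.81564368e-01,  1.60797257e+00, -2.19514876e-05,
        1.35380452e+00, -2.06327854e-01]), 'dq': array([-0.00044241,  0.00116603,  0.0008819 ,  0.00173226, -0.00010207,
        0.00016281]), 'joint_efforts': array([-6.49349531e-04, -4.33887470e+01, -3.41837597e+01,  7.00486684e-02,
        3.88949784e-02, -1.50465776e-04]), 'ee_pos': array([0.22081638, 0.53029813, 0.21571418]), 'tcp_rot': array([-3.33637514e-04,  1.96098415e-01,  9.80583830e-01, -8.08319956e-04]), 'contact_force': array([-0.49247585,  0.1582795 ,  0.17956382]), 'wrist_torque': array([ 0.02294769, -0.00716658, -0.02099529]), 'gripper_width': 0.08812841418690844}
scene [[-0.968, -0.203, 0.15, 0.375], [-0.252, 0.786, -0.565, 0.634], [-0.003, -0.585, -0.811, 1.063], [0.0, 0.0, 0.0, 1.0]]
reader [([0.6373, -0.1014, 0.0014], 0.98)]
button_axis [([0.6449, -0.0624, 0.0918], 0.61), ([0.568, 0.1945, -0.0021], 0.51)]
button []
pocket [([0.6025, -0.1066, 0.0107], 0.58)]
face [([0.5527, -0.1144, 0.0468], 0.6), ([0.6412, -0.0624, 0.0939], 0.53)]
vial_black [([0.57, 0.1949, 0.001], 0.42)]
vial_white [([0.5076, 0.3508, 0.002], 0.57)]
jar [([0.4359, 0.1836, 0.0038], 0.7)]
carton [([0.5674, -0.3978, -0.0019], 0.75)]
top [[0.02, -0.99, 0.14, 0.387], [-1.0, -0.019, 0.008, -0.026], [-0.005, -0.14, -0.99, 1.317], [0.0, 0.0, 0.0, 1.0]]
reader [([0.64, -0.0984, 0.0007], 0.97), ([0.645, -0.0643, 0.0003], 0.43)]
button_axis [([0.6442, -0.0634, 0.0924], 0.95), ([0.5102, 0.3482, 0.0033], 0.31)]
button [([0.6385, -0.062, -0.0001], 0.56)]
pocket [([0.5988, -0.1074, 0.0168], 0.54)]
face [([0.5534, -0.1153, 0.0524], 0.49)]
vial_black [([0.5727, 0.1963, 0.0027], 0.55)]
vial_white [([0.5103, 0.3475, 0.0024], 0.56)]
jar [([0.442, 0.1865, 0.0003], 0.65), ([0.6358, -0.0974, 0.0001], 0.17)]
carton [([0.5716, -0.3958, -0.0007], 0.77), ([0.6439, -0.0609, -0.0017], 0.2)]
```

View pics/scene1.png

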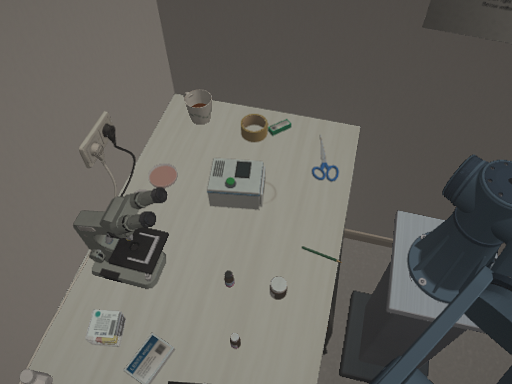

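View pics/top1.png

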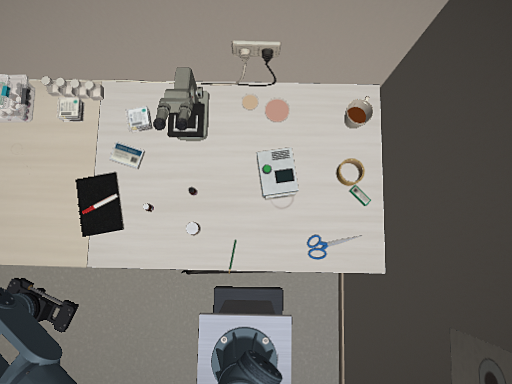

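Top view: the reader is at about (278,173), its front towards the robot and yawed about +8°. The button is at (266,169), the black vial at (193,191), the white vial at (148,207) and the jar at (192,228). The detector marks agree with this. I'm moving above the reader.

{"method": "step_arm", "body": {
  "targets": [
    [[-0.03,-0.0195,-0.003],[0,0,0],0],
    [[-0.03,-0.0195,-0.003],[0,0,0],0],
    [[-0.03,-0.0195,-0.003],[0,0,0],0],
    [[-0.03,-0.0195,-0.003],[0,0,0],0],
    [[-0.03,-0.0195,-0.003],[0,0,0],0],
    [[-0.03,-0.0195,-0.003],[0,0,0],0],
    [[-0.03,-0.0195,-0.003],[0,0,0],0],
    [[-0.03,-0.0195,-0.003],[0,0,0],0],
    [[-0.03,-0.0195,-0.003],[0,0,0],0],
    [[-0.03,-0.0195,-0.003],[0,0,0],0],
    [[-0.03,-0.0195,-0.003],[0,0,0],0],
    [[-0.03,-0.0195,-0.003],[0,0,0],0]
  ],
  "newtons": 10
}}

```text
time_s: 2.2
ee_pos: [0.4642, 0.175, 0.253]
tcp_rot: [0.0, 0.196, 0.981, 0.0]
contact_force: [0.3, 0.2, -0.4]
gripper_width: 0.0002
```

{"method": "step_arm", "body": {
  "targets": [
    [[-0.03,-0.0195,0],[0,0,0],0],
    [[-0.03,-0.0195,0],[0,0,0],0],
    [[-0.03,-0.0195,0],[0,0,0],0],
    [[-0.03,-0.0195,0],[0,0,0],0],
    [[-0.03,-0.0195,0],[0,0,0],0],
    [[-0.03,-0.0195,0],[0,0,0],0],
    [[0,0,0],[0,0,-7.7],0],
    [[0,0,0],[0,0,-7.7],0],
    [[0,0,0],[0,0,-7.7],0],
    [[0,0,0],[0,0,-7.7],0],
    [[0,0,0],[0,0,0],0],
    [[0,0,0],[0,0,0],0]
  ]
}}

```text
time_s: 3.4
ee_pos: [0.5846, -0.0009, 0.2526]
tcp_rot: [-0.0, -0.07, 0.998, 0.0]
contact_force: [0.5, -0.0, 0.2]
gripper_width: 0.0004
```

```bash
cat > h.py <<'E'
from bench import *
import cv2,numpy as np
from scipy.spatial.transform import Rotation as R
np.set_printoptions(precision=4,suppress=True)
def pose():
    s=observe();q=s["tcp_rot"];r=R.from_quat([q[1],q[2],q[3],q[0]]);return np.array(s["ee_pos"]),r,s
def st():
    p,r,s=pose();M=r.as_matrix();print("t",round(s["time_s"],2),"p",p,"yhead",round(np.degrees(np.arctan2(M[1,1],M[0,1])),2),"z",M[:,2],"F",s["contact_force"],"w",round(s["gripper_width"],4));return p,r
def shot(c,fn=None):
    im=snapshot(c)
    if fn: cv2.imwrite("pics/"+fn,im["pixels"][:,:,::-1])
    return im
def at_z(im,uv,z):
    "pixels onto plane at height z"
    n=cv2.undistortPoints(np.float64(uv).reshape(-1,1,2),im["mtx"],np.array(im["dist"],float)).reshape(-1,2)
    T=im["world_from_camera"];d=np.c_[n,np.ones(len(n))]@T[:3,:3].T
    return T[:3,3]+d*((z-T[2,3])/d[:,2])[:,None]
def go(target):
    p,r,_=pose();return r.inv().apply(np.array(target)-p)
E
python3 - <<'E'
from h import *
st();im=shot("wrist","w1.png");print(im["world_from_camera"])
for n in("reader","button_axis","face","pocket"):
    print(n,[(np.round(d["location"],4),round(d["confidence"],2)) for d in mark_of("wrist",n)[:2]])
print([(np.round(d["location"],4),round(d["confidence"],2)) for d in find_in("wrist","button")[:2]])
import pickle;pickle.dump(im,open("w1.pkl","wb"))
E
```

```text
t 3.4 p [ 0.5846 -0.0009  0.2526] yhead 97.98 z [-0.  0. -1.] F [ 0.5446 -0.0103  0.1864] w 0.0004
[[-0.1385  0.9577  0.2523  0.5195]
 [ 0.9904  0.1336  0.0365 -0.0102]
 [ 0.0013  0.2549 -0.967   0.4208]
 [ 0.      0.      0.      1.    ]]
reader [(array([ 0.6398, -0.0983, -0.0029]), 0.7)]
button_axis [(array([ 0.6407, -0.0648,  0.0914]), 0.72)]
face [(array([ 0.5561, -0.1115,  0.0542]), 0.61)]
pocket [(array([ 0.5523, -0.1113,  0.0529]), 0.66)]
[(array([ 0.6365, -0.0609,  0.1088]), 0.81)]
```

View pics/w1.png

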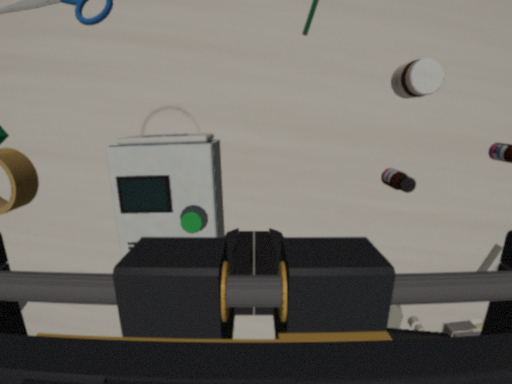

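The wrist view shows the reader's deck, with its left edge (113,147)→(121,248) and right edge (211,143)→(216,236). The green cap is at (192,221) and the black cap at (407,184).

Run:
```python
from h import *
import pickle;im=pickle.load(open("w1.pkl","rb"))
e=at_z(im,[(113,147),(121,248),(211,143),(216,236)],.09);print(e)
for a,b in((0,1),(2,3),(2,0)):
    d=e[b]-e[a];print(np.degrees(np.arctan2(d[1],d[0])),np.linalg.norm(d))
hsv=cv2.cvtColor(im["pixels"],cv2.COLOR_RGB2HSV);m=cv2.inRange(hsv,(45,120,60),(85,255,255))
n,l,s,c=cv2.connectedComponentsWithStats(m)
for k in range(1,n):
    if s[k,4]>100: print(s[k],c[k],[at_z(im,[c[k]],z)[0] for z in(.103,.11,.117)])
g=at_z(im,[(150,221),(192+12,221)],.11);print(g)
print("vial cap",at_z(im,[(407,184)],.059))
print("tool shift to button", go([.6427,-.0632,.16]))
```

```text
[[ 0.57   -0.1601  0.09  ]
 [ 0.6906 -0.1479  0.09  ]
 [ 0.5514 -0.0521  0.09  ]
 [ 0.6584 -0.0351  0.09  ]]
5.748357886550574 0.12123045681530674
9.04790349164573 0.10837596057176488
-80.23308957910706 0.10953206122107116
[182 212  21  20 342] [191.6404 221.5439] [array([ 0.6395, -0.063 ,  0.103 ]), array([ 0.6369, -0.0619,  0.11  ]), array([ 0.6343, -0.0607,  0.117 ])]
[[ 0.6428 -0.1077  0.11  ]
 [ 0.6344 -0.0485  0.11  ]]
vial cap [[0.5699 0.1918 0.059 ]]
tool shift to button [-0.0487 -0.0699  0.0926]
```

{"method": "step_arm", "body": {
  "targets": [
    [[-0.0117,-0.0173,0.01],[0,0,0],0],
    [[-0.0117,-0.0173,0.01],[0,0,0],0],
    [[-0.0117,-0.0173,0.01],[0,0,0],0],
    [[-0.0117,-0.0173,0.01],[0,0,0],0],
    [[0,0,0.025],[0,0,0],0],
    [[0,0,0.025],[0,0,0],0],
    [[0,0,0.02],[0,0,0],0],
    [[0,0,0.0076],[0,0,0],0],
    [[0,0,0],[0,0,0],0],
    [[0,0,0],[0,0,0],0]
  ]
}}

```text
time_s: 4.7
ee_pos: [0.6414, -0.0629, 0.1361]
tcp_rot: [0.001, -0.071, 0.997, -0.0]
contact_force: [-1.2, -0.0, 0.3]
gripper_width: 0.0003
```

Run:
```python
from h import *
st();shot("scene")
```

```text
t 4.7 p [ 0.6414 -0.0629  0.1361] yhead 98.18 z [ 0.0014 -0.0004 -1.    ] F [-1.1604 -0.0029  0.2813] w 0.0003
```

{"method": "step_arm", "body": {
  "targets": [
    [[0,0,0.0015],[0,0,0],0],
    [[0,0,0.0015],[0,0,0],0],
    [[0,0,0.0015],[0,0,0],0],
    [[0,0,0.0015],[0,0,0],0],
    [[0,0,0.0015],[0,0,0],0],
    [[0,0,0.0015],[0,0,0],0],
    [[0,0,0],[0,0,0],0]
  ]
}}

```text
time_s: 5.45
ee_pos: [0.6406, -0.0627, 0.1256]
tcp_rot: [-0.0, -0.071, 0.997, 0.0]
contact_force: [-0.0, -0.9, 0.8]
gripper_width: 0.0004
```

{"method": "step_arm", "body": {
  "targets": [
    [[0,0,0.001],[0,0,0],0],
    [[0,0,0.001],[0,0,0],0],
    [[0,0,0.001],[0,0,0],0],
    [[0,0,0],[0,0,0],0]
  ]
}}

```text
time_s: 5.85
ee_pos: [0.6407, -0.0627, 0.1228]
tcp_rot: [-0.0, -0.071, 0.997, 0.0]
contact_force: [-0.6, 0.1, 0.3]
gripper_width: 0.0003
```

{"method": "step_arm", "body": {
  "targets": [
    [[0,0,0.001],[0,0,0],0],
    [[0,0,0.001],[0,0,0],0],
    [[0,0,0.001],[0,0,0],0],
    [[0,0,0],[0,0,0],0]
  ]
}}

```text
time_s: 6.25
ee_pos: [0.6406, -0.0627, 0.1198]
tcp_rot: [-0.0, -0.071, 0.997, 0.0]
contact_force: [-0.6, 0.1, 0.6]
gripper_width: 0.0003
```

{"method": "step_arm", "body": {
  "targets": [
    [[0,0,0.001],[0,0,0],0],
    [[0,0,0.001],[0,0,0],0],
    [[0,0,0.001],[0,0,0],0],
    [[0,0,0],[0,0,0],0]
  ]
}}

```text
time_s: 6.65
ee_pos: [0.6406, -0.0627, 0.1168]
tcp_rot: [-0.0, -0.071, 0.997, 0.0]
contact_force: [-0.2, 1.1, -0.6]
gripper_width: 0.0004
```

Tips are at 0.109, with no contact yet.

{"method": "step_arm", "body": {
  "targets": [
    [[0,0,0.001],[0,0,0],0],
    [[0,0,0.001],[0,0,0],0],
    [[0,0,0.001],[0,0,0],0],
    [[0,0,0],[0,0,0],0]
  ]
}}

```text
time_s: 7.05
ee_pos: [0.6406, -0.0627, 0.1138]
tcp_rot: [-0.0, -0.071, 0.997, 0.0]
contact_force: [0.2, -0.6, -0.8]
gripper_width: 0.001
```

{"method": "step_arm", "body": {
  "targets": [
    [[0,0,0.001],[0,0,0],0],
    [[0,0,0.001],[0,0,0],0],
    [[0,0,0.001],[0,0,0],0],
    [[0,0,0],[0,0,0],0]
  ]
}}

```text
time_s: 7.45
ee_pos: [0.6406, -0.0627, 0.1108]
tcp_rot: [-0.0, -0.071, 0.997, 0.0]
contact_force: [0.3, 0.4, 0.4]
gripper_width: 0.0002
```

{"method": "step_arm", "body": {
  "targets": [
    [[0,0,0.001],[0,0,0],0],
    [[0,0,0.001],[0,0,0],0],
    [[0,0,0],[0,0,0],0]
  ]
}}

```text
time_s: 7.75
ee_pos: [0.6406, -0.0627, 0.1088]
tcp_rot: [-0.0, -0.071, 0.997, 0.0]
contact_force: [-0.4, 0.1, 0.5]
gripper_width: 0.0008
```

Run:
```python
from h import *
st();im=shot("wrist")
a=shot("scene");p=a["pixels"]
c=np.array([238,182]);crop=cv2.resize(p[140:225,190:290],None,fx=5,fy=5,interpolation=cv2.INTER_CUBIC)
w=cv2.resize(im["pixels"][:,:300],(500,640))[:425]
cv2.imwrite("pics/c2.png",crop[:,:,::-1])
for n in("scene","top"):
    if n=="top": shot(n)
    print(n,[(np.round(d["location"],4),round(d["confidence"],2)) for d in mark_of(n,"button_axis")[:2]],[(np.round(d["location"],4),round(d["confidence"],2)) for d in mark_of(n,"face")[:2]])
```

```text
t 7.75 p [ 0.6406 -0.0627  0.1088] yhead 98.18 z [-0.0003  0.0001 -1.    ] F [-0.42    0.1476  0.4603] w 0.0008
scene [(array([ 0.641 , -0.06  ,  0.0903]), 0.75), (array([ 0.5688,  0.1952, -0.0001]), 0.47)] [(array([ 0.5559, -0.1146,  0.0442]), 0.58), (array([ 0.6376, -0.1012,  0.0024]), 0.31)]
top [(array([ 0.6406, -0.0621,  0.0901]), 0.86)] [(array([ 0.5551, -0.1152,  0.0501]), 0.61)]
```

View pics/c2.png

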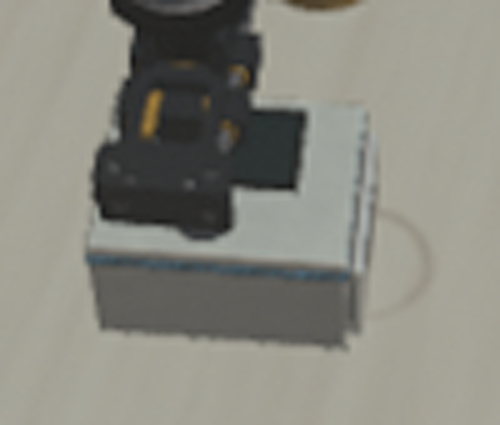

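```bash
python3 -c "
import bench
print([n for n in dir(bench) if not n.startswith('__')]); print(getattr(bench,'tcp_to_tips',None))"
```

```text
['MotionError', 'find_in', 'finish_job', 'mark_of', 'observe', 'snapshot', 'tcp_to_tips']
0.008
```

{"method": "step_arm", "body": {
  "targets": [
    [[0,0,0.001],[0,0,0],0],
    [[0,0,0.001],[0,0,0],0],
    [[0,0,0],[0,0,0],0]
  ]
}}

```text
time_s: 8.4
ee_pos: [0.6406, -0.0627, 0.1067]
tcp_rot: [-0.0, -0.071, 0.997, 0.0]
contact_force: [0.9, -0.2, 0.1]
gripper_width: 0.0005
```

Run:
```python
from h import *
shot("wrist","w3.png")
```

```text
(no output)
```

View pics/w3.png

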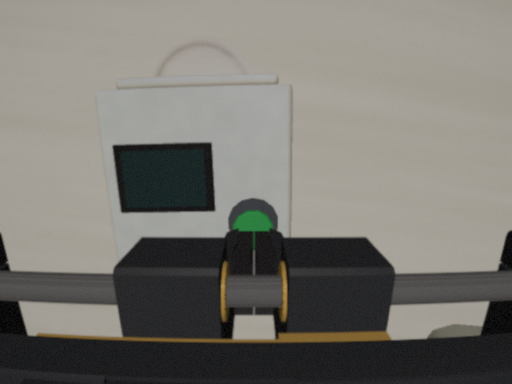

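Run:
```python
from h import *
im=snapshot("wrist");T=im["world_from_camera"]
hsv=cv2.cvtColor(im["pixels"],cv2.COLOR_RGB2HSV);m=cv2.inRange(hsv,(45,120,50),(85,255,255))
ys,xs=np.nonzero(m[:260]);print(ys.min(),ys.max(),xs.min(),xs.max(),[(y,xs[ys==y].min(),xs[ys==y].max()) for y in range(ys.min(),ys.max()+1,4)])
p,r,_=pose();M=r.as_matrix()
def px(P): return cv2.projectPoints(np.float64(P).reshape(-1,1,3),cv2.Rodrigues(T[:3,:3].T)[0],-T[:3,:3].T@T[:3,3],im["mtx"],np.array(im["dist"],float))[0].reshape(-1,2)
print("tips c, front/back",px([p+M@[x,0,.008] for x in(0,.009,-.009)]))
for z in(.099,.103):
  for c in([.6406,-.0627],[.637,-.0627],[.633,-.063],[.645,-.0627]):
    a=np.linspace(0,6.28,60);P=np.c_[c[0]+.0125*np.cos(a),c[1]+.0125*np.sin(a),np.full(60,z)];q=px(P);print(z,c,q.min(0),q.max(0))
```

```text
210 248 233 272 [(210, np.int64(248), np.int64(258)), (214, np.int64(240), np.int64(266)), (218, np.int64(237), np.int64(269)), (222, np.int64(234), np.int64(271)), (226, np.int64(233), np.int64(272)), (230, np.int64(238), np.int64(269)), (234, np.int64(253), np.int64(254)), (238, np.int64(253), np.int64(254)), (242, np.int64(253), np.int64(254)), (246, np.int64(253), np.int64(254))]
tips c, front/back [[253.5297 227.6513]
 [253.5261 213.8752]
 [253.5332 241.0663]]
0.099 [0.6406, -0.0627] [233.5298 208.2861] [273.6891 246.0656]
0.099 [0.637, -0.0627] [234.2541 202.6713] [274.6175 240.848 ]
0.099 [0.633, -0.063] [234.5848 196.298 ] [275.1784 234.9213]
0.099 [0.645, -0.0627] [232.656  215.0714] [272.5657 252.3665]
0.103 [0.6406, -0.0627] [233.1186 210.2207] [274.1212 248.7047]
0.103 [0.637, -0.0627] [233.8556 204.4949] [275.0719 243.3944]
0.103 [0.633, -0.063] [234.1906 197.9937] [275.6478 237.3607]
0.103 [0.645, -0.0627] [232.2297 217.1381] [272.9712 255.1154]
```

{"method": "step_arm", "body": {
  "targets": [
    [[0,0,0.001],[0,0,0],0],
    [[0,0,0.001],[0,0,0],0],
    [[0,0,0],[0,0,0],0]
  ]
}}

```text
time_s: 8.8
ee_pos: [0.6406, -0.0627, 0.1048]
tcp_rot: [-0.0, -0.071, 0.997, 0.0]
contact_force: [-0.3, 1.2, 0.2]
gripper_width: 0.0006
```

{"method": "step_arm", "body": {
  "targets": [
    [[0,0,0.001],[0,0,0],0],
    [[0,0,0.001],[0,0,0],0],
    [[0,0,0],[0,0,0],0]
  ]
}}

```text
time_s: 9.1
ee_pos: [0.6406, -0.0627, 0.1028]
tcp_rot: [-0.0, -0.071, 0.997, 0.0]
contact_force: [-0.6, -0.3, 0.5]
gripper_width: 0.0004
```

Run:
```python
from h import *
st();im=snapshot("wrist")
hsv=cv2.cvtColor(im["pixels"],cv2.COLOR_RGB2HSV);m=cv2.inRange(hsv,(45,120,50),(85,255,255))
ys,xs=np.nonzero(m[:260]);print(ys.min(),ys.max(),xs.min(),xs.max())
cv2.imwrite("pics/w4.png",cv2.resize(im["pixels"][150:350,150:360],None,fx=3,fy=3,interpolation=cv2.INTER_CUBIC)[:,:,::-1])
```

```text
t 9.1 p [ 0.6406 -0.0627  0.1028] yhead 98.18 z [-0.0003  0.0001 -1.    ] F [-0.558  -0.3013  0.4602] w 0.0004
212 251 233 272
```

View pics/w4.png

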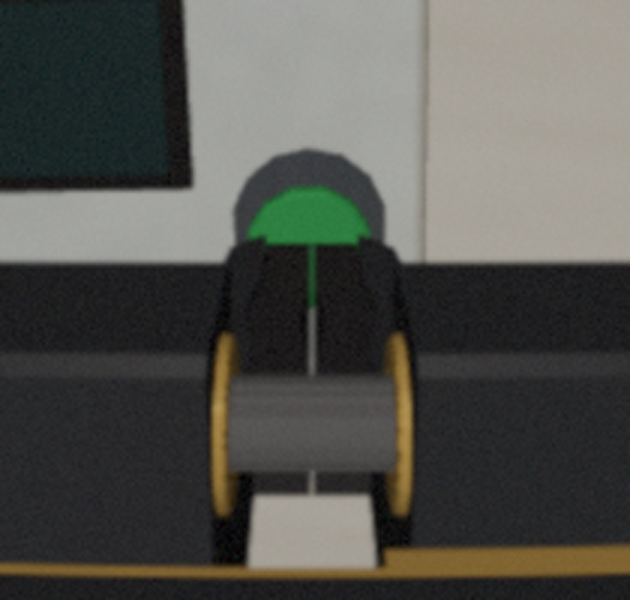

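Run:
```python
from h import *
im=snapshot("wrist");T=im["world_from_camera"]
p,r,_=pose();M=r.as_matrix()
def px(P): return cv2.projectPoints(np.float64(P).reshape(-1,1,3),cv2.Rodrigues(T[:3,:3].T)[0],-T[:3,:3].T@T[:3,3],im["mtx"],np.array(im["dist"],float))[0].reshape(-1,2)
for x in(0,.005,.009,.011):
    print(x,[(round(z,3),px([p+M@[x,0,z]])[0,1].round(1)) for z in(-.03,-.02,-.012,-.004,.0,.004,.008)])
a=np.linspace(0,6.28,200)
for z in(.085,.09,.095,.1,.105,.11):
    q=px(np.c_[.641+.0125*np.cos(a),-.0627+.0125*np.sin(a),np.full(200,z)]);b=px([[.641,-.0627,.09]])
    print(z,q.max(0)-q.min(0),q.min(0))
g=cv2.cvtColor(im["pixels"],cv2.COLOR_RGB2HSV)
a_=im["pixels"].astype(int);m=(a_[:,:,1]>a_[:,:,0]+18)&(a_[:,:,1]>a_[:,:,2]+12);m[260:]=0;m[:,:225]=0;m[:,285:]=0
ys,xs=np.nonzero(m);print(ys.min(),ys.max(),xs.min(),xs.max())
```

```text
0 [(-0.03, np.float64(254.2)), (-0.02, np.float64(246.1)), (-0.012, np.float64(240.2)), (-0.004, np.float64(234.8)), (0.0, np.float64(232.3)), (0.004, np.float64(229.9)), (0.008, np.float64(227.6))]
0.005 [(-0.03, np.float64(245.0)), (-0.02, np.float64(237.3)), (-0.012, np.float64(231.8)), (-0.004, np.float64(226.8)), (0.0, np.float64(224.4)), (0.004, np.float64(222.2)), (0.008, np.float64(220.0))]
0.009 [(-0.03, np.float64(237.5)), (-0.02, np.float64(230.2)), (-0.012, np.float64(225.0)), (-0.004, np.float64(220.3)), (0.0, np.float64(218.0)), (0.004, np.float64(215.9)), (0.008, np.float64(213.9))]
0.011 [(-0.03, np.float64(233.8)), (-0.02, np.float64(226.7)), (-0.012, np.float64(221.6)), (-0.004, np.float64(217.0)), (0.0, np.float64(214.8)), (0.004, np.float64(212.7)), (0.008, np.float64(210.7))]
0.085 [38.1955 36.0884] [234.4116 204.3179]
0.09 [39.153  36.8978] [233.9429 206.5223]
0.095 [40.1592 37.7424] [233.4505 208.8424]
0.1 [41.2179 38.6243] [232.9323 211.2873]
0.105 [42.3333 39.546 ] [232.3865 213.8676]
0.11 [43.51   40.5098] [231.8106 216.5945]
211 251 232 273
```

{"method": "step_arm", "body": {
  "targets": [
    [[0,0,0.001],[0,0,0],0],
    [[0,0,0.001],[0,0,0],0],
    [[0,0,0.001],[0,0,0],0],
    [[0,0,0],[0,0,0],0]
  ]
}}

```text
time_s: 9.6
ee_pos: [0.6406, -0.0627, 0.0998]
tcp_rot: [-0.0, -0.071, 0.997, 0.0]
contact_force: [-0.6, -0.9, -0.3]
gripper_width: 0.0005
```

{"method": "step_arm", "body": {
  "targets": [
    [[0,0,0.001],[0,0,0],0],
    [[0,0,0.001],[0,0,0],0],
    [[0,0,0],[0,0,0],0]
  ]
}}

```text
time_s: 9.9
ee_pos: [0.6407, -0.0627, 0.0978]
tcp_rot: [-0.0, -0.071, 0.997, 0.0]
contact_force: [0.8, 0.5, -0.4]
gripper_width: 0.0004
```

{"method": "step_arm", "body": {
  "targets": [
    [[0,0,0.001],[0,0,0],0],
    [[0,0,0.001],[0,0,0],0],
    [[0,0,0.001],[0,0,0],0],
    [[0,0,0],[0,0,0],0]
  ]
}}

```text
time_s: 10.3
ee_pos: [0.6406, -0.0627, 0.0948]
tcp_rot: [-0.0, -0.071, 0.997, 0.0]
contact_force: [0.6, 0.4, 0.4]
gripper_width: 0.0004
```

Run:
```python
from h import *
st()
im=shot("wrist");a_=im["pixels"].astype(int);m=(a_[:,:,1]>a_[:,:,0]+18)&(a_[:,:,1]>a_[:,:,2]+12);m[260:]=0;m[:,:225]=0;m[:,285:]=0
ys,xs=np.nonzero(m);print(ys.min(),ys.max(),xs.min(),xs.max())
im=shot("scene")["pixels"][100:220,180:290]
cv2.imwrite("pics/c5.png",cv2.resize(im,None,fx=5,fy=5,interpolation=cv2.INTER_CUBIC)[:,:,::-1])
for n in("scene","top"):
    if n=="top": shot(n)
    print(n,[(np.round(d["location"],4),round(d["confidence"],2)) for d in mark_of(n,"face")[:2]+find_in(n,"button")[:1]])
```

```text
t 10.3 p [ 0.6406 -0.0627  0.0948] yhead 98.18 z [-0.0003  0.0001 -1.    ] F [0.5885 0.4293 0.3794] w 0.0004
216 257 233 272
scene [(array([ 0.5542, -0.1141,  0.048 ]), 0.46)]
top []
```

View pics/c5.png

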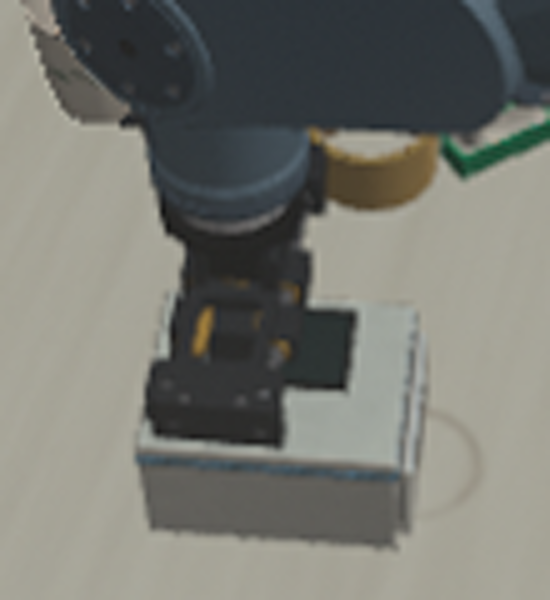

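{"method": "step_arm", "body": {
  "targets": [
    [[0,0,0.001],[0,0,0],0],
    [[0,0,0.001],[0,0,0],0],
    [[0,0,0.001],[0,0,0],0],
    [[0,0,0],[0,0,0],0]
  ]
}}

```text
time_s: 11.05
ee_pos: [0.6406, -0.0627, 0.0918]
tcp_rot: [-0.0, -0.071, 0.997, 0.0]
contact_force: [0.7, -0.0, 0.2]
gripper_width: 0.0002
```

{"method": "step_arm", "body": {
  "targets": [
    [[0,0,0.001],[0,0,0],0],
    [[0,0,0.001],[0,0,0],0],
    [[0,0,0.001],[0,0,0],0],
    [[0,0,0],[0,0,0],0]
  ]
}}

```text
time_s: 11.45
ee_pos: [0.6407, -0.0627, 0.0888]
tcp_rot: [-0.0, -0.071, 0.997, 0.0]
contact_force: [0.4, -0.1, 0.1]
gripper_width: 0.0006
```

Run:
```python
from h import *
st();im=shot("wrist");print(im["mtx"].tolist(),im["dist"],im["world_from_camera"])
import pickle;pickle.dump(im,open("w6.pkl","wb"))
cv2.imwrite("pics/w6.png",cv2.resize(im["pixels"][20:370,80:420],None,fx=1.7,fy=1.7,interpolation=cv2.INTER_CUBIC)[:,:,::-1])
```

```text
t 11.45 p [ 0.6407 -0.0627  0.0888] yhead 98.18 z [-0.0003  0.0001 -1.    ] F [ 0.4025 -0.0504  0.0821] w 0.0006
[[300.85254608728224, 0.0, 253.5192817927694], [0.0, 300.85254608728224, 197.50674907785992], [0.0, 0.0, 1.0]] [-0.0751  0.      0.      0.      0.    ] [[-0.142   0.9573  0.2519  0.5756]
 [ 0.9899  0.137   0.0375 -0.0723]
 [ 0.0014  0.2546 -0.967   0.257 ]
 [ 0.      0.      0.      1.    ]]
```

View pics/w6.png

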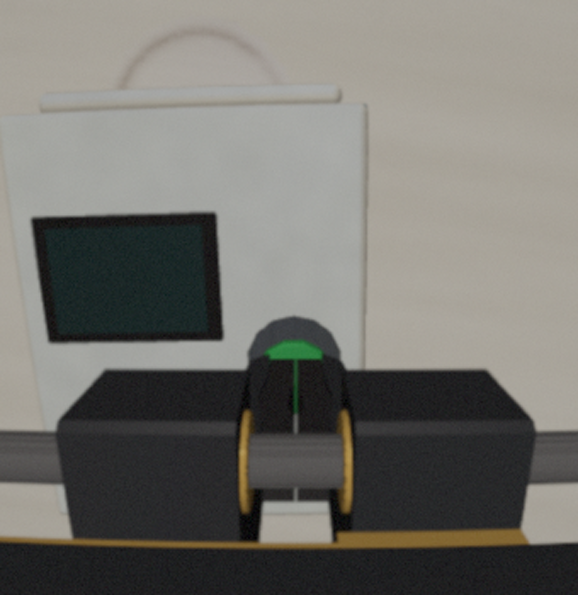

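The deck's front corners and the cap put the cap top near z≈0.104, on the tool axis. The visible finger end lies about 20 mm higher than the tip figure suggests. I'll go on down gently by touch.

{"method": "step_arm", "body": {
  "targets": [
    [[0,0,0.001],[0,0,0],0],
    [[0,0,0.001],[0,0,0],0],
    [[0,0,0.001],[0,0,0],0],
    [[0,0,0],[0,0,0],0]
  ]
}}

```text
time_s: 11.9
ee_pos: [0.6406, -0.0627, 0.0858]
tcp_rot: [-0.0, -0.071, 0.997, 0.0]
contact_force: [-0.0, -0.3, 0.4]
gripper_width: 0.0001
```

{"method": "step_arm", "body": {
  "targets": [
    [[0,0,0.001],[0,0,0],0],
    [[0,0,0.001],[0,0,0],0],
    [[0,0,0.001],[0,0,0],0],
    [[0,0,0],[0,0,0],0]
  ]
}}

```text
time_s: 12.3
ee_pos: [0.6411, -0.0628, 0.0837]
tcp_rot: [0.0, -0.071, 0.997, -0.0]
contact_force: [-1.0, 0.3, 4.2]
gripper_width: 0.0001
```

Contact, 4.2 N.

{"method": "step_arm", "body": {
  "targets": [
    [[0,0,0.001],[0,0,0],0],
    [[0,0,0.001],[0,0,0],0],
    [[0,0,0],[0,0,0],0]
  ]
}}

```text
time_s: 12.6
ee_pos: [0.6411, -0.0628, 0.0817]
tcp_rot: [0.0, -0.071, 0.997, -0.0]
contact_force: [-2.3, 0.0, 4.7]
gripper_width: 0.0004
```

{"method": "step_arm", "body": {
  "targets": [
    [[0,0,0.001],[0,0,0],0],
    [[0,0,0.001],[0,0,0],0],
    [[0,0,0],[0,0,0],0]
  ]
}}

```text
time_s: 12.9
ee_pos: [0.6412, -0.0628, 0.0793]
tcp_rot: [0.0, -0.071, 0.997, -0.0]
contact_force: [-0.3, -0.1, 5.0]
gripper_width: 0.0004
```

Run:
```python
from h import *
st();shot("top");print([(np.round(d["location"],4),round(d["confidence"],2)) for d in mark_of("top","face")[:2]])
```

```text
t 12.9 p [ 0.6412 -0.0628  0.0793] yhead 98.18 z [ 0.0009 -0.0001 -1.    ] F [-0.2739 -0.1338  5.031 ] w 0.0004
[(array([ 0.5431, -0.1133,  0.0536]), 0.67), (array([0.5089, 0.3451, 0.0024]), 0.44)]
```

{"method": "step_arm", "body": {
  "targets": [
    [[0,0,0],[0,0,0],0],
    [[0,0,0],[0,0,0],0],
    [[0,0,0],[0,0,0],0],
    [[0,0,0],[0,0,0],0],
    [[0,0,0],[0,0,0],0],
    [[0,0,0],[0,0,0],0]
  ]
}}

```text
time_s: 13.6
ee_pos: [0.6411, -0.0628, 0.0794]
tcp_rot: [0.0, -0.071, 0.997, -0.0]
contact_force: [-1.2, -0.2, 4.6]
gripper_width: 0.0008
```

Run:
```python
from h import *
st();shot("top");print([(np.round(d["location"],4),round(d["confidence"],2)) for d in mark_of("top","face")[:2]])
```

```text
t 13.6 p [ 0.6411 -0.0628  0.0794] yhead 98.18 z [ 0.0008 -0.0002 -1.    ] F [-1.1842 -0.2477  4.5924] w 0.0008
[(array([ 0.4795, -0.1262,  0.0507]), 0.93)]
```

The drawer has sprung out: its face moved 76 mm along a heading that gives a yaw of 8.6°. Now I'll retreat upward and open the fingers.

{"method": "step_arm", "body": {
  "targets": [
    [[0,0,-0.02],[0,0,0],0],
    [[0,0,-0.04],[0,0,0],0],
    [[0,0,-0.04],[0,0,0],0.05],
    [[0,0,-0.03],[0,0,0],0.05],
    [[0,0,-0.02],[0,0,0],0.05],
    [[0,0,0],[0,0,0],0.05],
    [[0,0,0],[0,0,0],0.05]
  ]
}}

```text
time_s: 14.4
ee_pos: [0.6404, -0.0627, 0.228]
tcp_rot: [-0.0, -0.071, 0.997, 0.0]
contact_force: [-0.2, -0.5, 0.5]
gripper_width: 0.0382
```

Run:
```python
from h import *
st()
for c in("wrist","top","scene"):
    im=shot(c,"w7.png" if c=="wrist" else None)
    for n in("pocket","face","vial_black"):
        print(c,n,[(np.round(d["location"],4),round(d["confidence"],2)) for d in mark_of(c,n)[:2]])
```

```text
t 14.4 p [ 0.6404 -0.0627  0.228 ] yhead 98.18 z [-0.0008  0.0002 -1.    ] F [-0.2316 -0.4745  0.4832] w 0.0382
wrist pocket [(array([ 0.5237, -0.1127,  0.0114]), 0.92)]
wrist face [(array([ 0.4818, -0.1243,  0.053 ]), 0.94)]
wrist vial_black [(array([ 0.5731,  0.1959, -0.0003]), 0.84)]
top pocket [(array([ 0.5242, -0.1226,  0.0144]), 0.79)]
top face [(array([ 0.4804, -0.1284,  0.051 ]), 0.72)]
top vial_black [(array([0.5703, 0.1947, 0.0012]), 0.49), (array([ 0.643 , -0.0599, -0.0004]), 0.35)]
scene pocket [(array([ 0.528 , -0.1184,  0.0092]), 0.82)]
scene face [(array([ 0.4801, -0.1283,  0.0475]), 0.94)]
scene vial_black [(array([0.5731, 0.1954, 0.0005]), 0.56)]
```

View pics/w7.png

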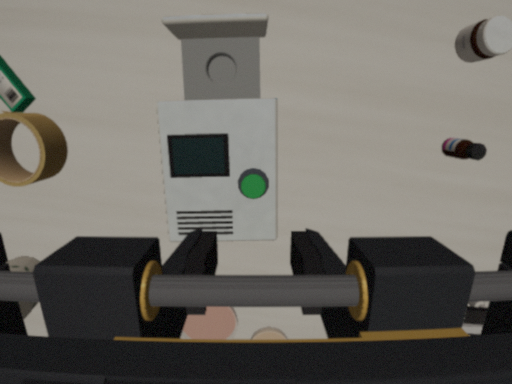

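The drawer is out, with its pocket at pixel (222,68). The finger ends again show at row 230, about 22 mm behind the TCP, so I'll plan with real contact instead of the tip figure. Now I'm moving over the black vial.

{"method": "step_arm", "body": {
  "targets": [
    [[0.0044,0.0379,0],[0,0,0],0.05],
    [[0.0044,0.0379,0],[0,0,0],0.05],
    [[0.0044,0.0379,0],[0,0,0],0.05],
    [[0.0044,0.0379,0],[0,0,0],0.05],
    [[0.0044,0.0379,0],[0,0,0],0.05],
    [[0.0044,0.0379,0],[0,0,0],0.05],
    [[0.0044,0.0379,0],[0,0,0],0.05],
    [[0,0,0.04],[0,0,0],0.05],
    [[0,0,0.04],[0,0,0],0.05],
    [[0,0,0.03],[0,0,0],0.05],
    [[0,0,0.02],[0,0,0],0.05],
    [[0,0,0],[0,0,0],0.05]
  ]
}}

```text
time_s: 16.2
ee_pos: [0.5699, 0.1952, 0.0956]
tcp_rot: [-0.003, -0.071, 0.997, -0.0]
contact_force: [-0.3, 0.4, -0.6]
gripper_width: 0.0499
```

Run:
```python
from h import *
p,r=st();im=shot("wrist","w8.png")
for n in("vial_black",):
    for d in mark_of("wrist",n)[:2]: print(n,np.round(d["location"],4),round(d["confidence"],2))
    for d in find_in("wrist",n)[:2]: print(n,np.round(d["location"],4),round(d["confidence"],2))
```

```text
t 16.2 p [0.5699 0.1952 0.0956] yhead 98.19 z [-0.0063 -0.0009 -1.    ] F [-0.2576  0.4409 -0.5503] w 0.0499
vial_black [ 0.569   0.1947 -0.0011] 0.69
vial_black [0.5663 0.196  0.0549] 0.97
```

View pics/w8.png

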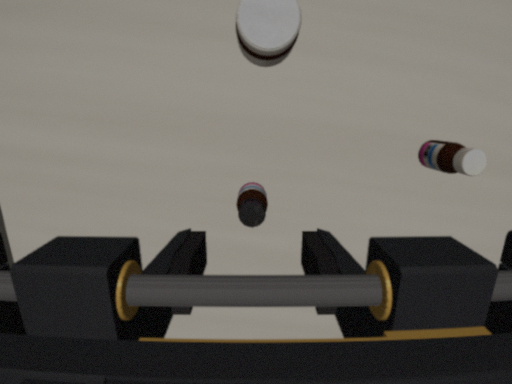

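{"method": "step_arm", "body": {
  "targets": [
    [[0,0,0.02],[0,0,0],0.05],
    [[0,0,0.02],[0,0,0],0.05],
    [[0,0,0.02],[0,0,0],0.05],
    [[0,0,0.01],[0,0,0],0.05],
    [[0,0,0],[0,0,0],0.05],
    [[0,0,0],[0,0,0],0.05]
  ]
}}

```text
time_s: 16.95
ee_pos: [0.5736, 0.1956, 0.0304]
tcp_rot: [0.001, -0.071, 0.997, 0.0]
contact_force: [-1.0, 0.1, 0.8]
gripper_width: 0.0501
```

{"method": "step_arm", "body": {
  "targets": [
    [[0,0,0.003],[0,0,0],0.05],
    [[0,0,0.003],[0,0,0],0.05],
    [[0,0,0.003],[0,0,0],0.05],
    [[0,0,0],[0,0,0],0.05]
  ]
}}

```text
time_s: 17.35
ee_pos: [0.5722, 0.1954, 0.0196]
tcp_rot: [-0.0, -0.071, 0.997, -0.0]
contact_force: [-0.6, 0.6, 0.2]
gripper_width: 0.05
```

{"method": "step_arm", "body": {
  "targets": [
    [[0,0,0.002],[0,0,0],0.05],
    [[0,0,0.002],[0,0,0],0.05],
    [[0,0,0.002],[0,0,0],0.05],
    [[0,0,0],[0,0,0],0.05]
  ]
}}

```text
time_s: 17.75
ee_pos: [0.5722, 0.1954, 0.0136]
tcp_rot: [-0.0, -0.071, 0.997, -0.0]
contact_force: [0.3, -0.8, -0.0]
gripper_width: 0.0505
```

{"method": "step_arm", "body": {
  "targets": [
    [[0,0,0.0015],[0,0,0],0.05],
    [[0,0,0.0015],[0,0,0],0.05],
    [[0,0,0.0015],[0,0,0],0.05],
    [[0,0,0.0015],[0,0,0],0.05],
    [[0,0,0],[0,0,0],0.05]
  ]
}}

```text
time_s: 18.25
ee_pos: [0.5724, 0.1955, 0.0077]
tcp_rot: [-0.0, -0.071, 0.997, -0.0]
contact_force: [0.2, 0.2, 0.6]
gripper_width: 0.05
```

{"method": "step_arm", "body": {
  "targets": [
    [[0,0,0.0015],[0,0,0],0.05],
    [[0,0,0.0015],[0,0,0],0.05],
    [[0,0,0.0015],[0,0,0],0.05],
    [[0,0,0.0015],[0,0,0],0.05],
    [[0,0,0],[0,0,0],0.05]
  ]
}}

```text
time_s: 18.75
ee_pos: [0.5723, 0.1954, 0.0017]
tcp_rot: [-0.0, -0.071, 0.997, -0.0]
contact_force: [0.2, 0.5, -0.2]
gripper_width: 0.0501
```

No table contact at TCP z 0.0017, so the tips really are about 20 mm or more behind the nominal. That puts them at about 20–30 mm height, which is a good grip height on the vial body. Closing.

{"method": "step_arm", "body": {
  "targets": [
    [[0,0,0],[0,0,0],0.035],
    [[0,0,0],[0,0,0],0.025],
    [[0,0,0],[0,0,0],0.018],
    [[0,0,0],[0,0,0],0.018],
    [[0,0,0],[0,0,0],0.018],
    [[0,0,0],[0,0,0],0.018],
    [[0,0,0],[0,0,0],0.018]
  ],
  "newtons": 12
}}

```text
time_s: 19.45
ee_pos: [0.5726, 0.1955, 0.0021]
tcp_rot: [0.0, -0.071, 0.997, -0.0]
contact_force: [0.1, 0.2, 0.7]
gripper_width: 0.0244
```

{"method": "step_arm", "body": {
  "targets": [
    [[0,0,-0.01],[0,0,0],0.018],
    [[0,0,-0.02],[0,0,0],0.018],
    [[0,0,-0.03],[0,0,0],0.018],
    [[0,0,-0.03],[0,0,0],0.018],
    [[0,0,-0.02],[0,0,0],0.018],
    [[0,0,0],[0,0,0],0.018]
  ]
}}

```text
time_s: 20.05
ee_pos: [0.5751, 0.1959, 0.1163]
tcp_rot: [0.004, -0.071, 0.997, 0.0]
contact_force: [0.3, -0.5, 0.5]
gripper_width: 0.0246
```

Run:
```python
from h import *
import pickle
st()
# wrist pose at w7: TCP .6404,-.0627,.228 same orientation as w6 -> shift camera
im=pickle.load(open("w6.pkl","rb"));T=im["world_from_camera"].copy();T[:3,3]+=np.array([.6404,-.0627,.228])-np.array([.6407,-.0627,.0888]);im["world_from_camera"]=T
g=cv2.imread("pics/w7.png");c=g[40:100,185:262]
cv2.imwrite("pics/p.png",np.hstack([cv2.resize(c,None,fx=8,fy=8,interpolation=cv2.INTER_CUBIC)]))
t=shot("top","top8.png")
pickle.dump((im,t),open("p.pkl","wb"))
for z in(.026,.012): print(at_z(im,[(222,68)],z))
# deck/cap cross-check of pose: cap (253,184)
for z in(.105,.115): print("cap",at_z(im,[(253,184)],z))
for n in("pocket","face"):
    print(n,[(np.round(d["location"],4),round(d["confidence"],2)) for d in mark_of("top",n)[:2]])
```

```text
t 20.05 p [0.5751 0.1959 0.1163] yhead 98.19 z [ 0.0071  0.0009 -1.    ] F [ 0.3039 -0.5166  0.4526] w 0.0246
[[ 0.5233 -0.1161  0.026 ]]
[[ 0.5214 -0.1178  0.012 ]]
cap [[ 0.6376 -0.0635  0.105 ]]
cap [[ 0.6354 -0.0638  0.115 ]]
pocket [(array([ 0.5243, -0.1205,  0.0136]), 0.81)]
face [(array([ 0.4776, -0.1236,  0.0504]), 0.9), (array([ 0.6429, -0.062 , -0.0011]), 0.36)]
```

View pics/p.png

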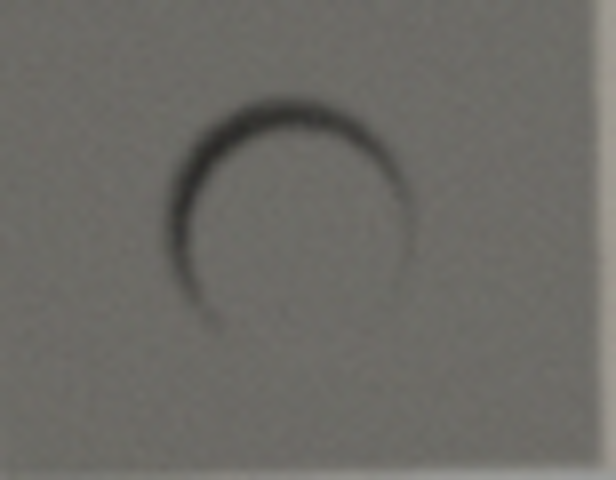

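{"method": "step_arm", "body": {
  "targets": [
    [[0.0102,-0.0338,0],[0,0,0],0.018],
    [[0.0102,-0.0338,0],[0,0,0],0.018],
    [[0.0102,-0.0338,0],[0,0,0],0.018],
    [[0.0102,-0.0338,0],[0,0,0],0.018],
    [[0.0102,-0.0338,0],[0,0,0],0.018],
    [[0.0102,-0.0338,0],[0,0,0],0.018],
    [[0.0102,-0.0338,0],[0,0,0],0.018],
    [[0.0102,-0.0338,0],[0,0,0],0.018],
    [[0.0102,-0.0338,0],[0,0,0],0.018],
    [[0,0,0],[0,0,0],0.018],
    [[0,0,0],[0,0,0],0.018],
    [[0,0,0],[0,0,0],0.018]
  ]
}}

```text
time_s: 21.4
ee_pos: [0.5243, -0.1176, 0.1109]
tcp_rot: [-0.001, -0.071, 0.997, 0.001]
contact_force: [0.2, -0.2, 0.4]
gripper_width: 0.0243
```

Run:
```python
from h import *
p,r=st();print("tool shift",go([.5243,-.1185,.055]))
im=shot("scene","s9.png");g=im["pixels"][140:240,190:310];cv2.imwrite("pics/s9c.png",cv2.resize(g,None,fx=5,fy=5,interpolation=cv2.INTER_CUBIC)[:,:,::-1])
for n in("pocket","face","vial_black"):
    print(n,[(np.round(d["location"],4),round(d["confidence"],2)) for d in mark_of("scene",n)[:2]])
```

```text
t 21.4 p [ 0.5243 -0.1176  0.1109] yhead 98.2 z [-0.0019  0.0013 -1.    ] F [ 0.1931 -0.2424  0.3583] w 0.0243
tool shift [ 0.     -0.001   0.0559]
pocket [(array([ 0.5259, -0.1192,  0.0126]), 0.8)]
face [(array([ 0.4829, -0.1256,  0.0494]), 0.62)]
vial_black [(array([ 0.6399, -0.1019,  0.0023]), 0.34)]
```

{"method": "step_arm", "body": {
  "targets": [
    [[0.0,-0.001,0.02],[0,0,0],0.018],
    [[0,0,0.02],[0,0,0],0.018],
    [[0,0,0.02],[0,0,0],0.018],
    [[0,0,0.01],[0,0,0],0.018],
    [[0,0,0.006],[0,0,0],0.018],
    [[0,0,0],[0,0,0],0.018],
    [[0,0,0],[0,0,0],0.018]
  ]
}}

```text
time_s: 22.3
ee_pos: [0.5257, -0.1198, 0.0367]
tcp_rot: [0.0, -0.071, 0.997, -0.0]
contact_force: [0.9, -0.5, -1.5]
gripper_width: 0.0246
```

{"method": "step_arm", "body": {
  "targets": [
    [[0,0,0.002],[0,0,0],0.018],
    [[0,0,0.002],[0,0,0],0.018],
    [[0,0,0.002],[0,0,0],0.018],
    [[0,0,0.002],[0,0,0],0.018],
    [[0,0,0],[0,0,0],0.018]
  ]
}}

```text
time_s: 22.8
ee_pos: [0.5248, -0.1196, 0.0277]
tcp_rot: [-0.0, -0.071, 0.997, 0.0]
contact_force: [-0.3, 0.0, -0.7]
gripper_width: 0.0247
```

{"method": "step_arm", "body": {
  "targets": [
    [[0,0,0.0015],[0,0,0],0.018],
    [[0,0,0.0015],[0,0,0],0.018],
    [[0,0,0.0015],[0,0,0],0.018],
    [[0,0,0],[0,0,0],0.018]
  ]
}}

```text
time_s: 23.2
ee_pos: [0.5249, -0.1196, 0.0232]
tcp_rot: [-0.0, -0.071, 0.997, 0.0]
contact_force: [-0.6, -0.2, -0.4]
gripper_width: 0.0245
```

Foot is about 5 mm below the rim with no force, so it's inside the pocket. Lowering to the floor.

{"method": "step_arm", "body": {
  "targets": [
    [[0,0,0.0015],[0,0,0],0.018],
    [[0,0,0.0015],[0,0,0],0.018],
    [[0,0,0.0015],[0,0,0],0.018],
    [[0,0,0],[0,0,0],0.018]
  ]
}}

```text
time_s: 23.6
ee_pos: [0.5249, -0.1196, 0.0187]
tcp_rot: [-0.0, -0.071, 0.997, 0.0]
contact_force: [-1.5, 0.3, -0.0]
gripper_width: 0.0242
```

{"method": "step_arm", "body": {
  "targets": [
    [[0,0,0.001],[0,0,0],0.018],
    [[0,0,0.001],[0,0,0],0.018],
    [[0,0,0.001],[0,0,0],0.018],
    [[0,0,0],[0,0,0],0.018]
  ]
}}

```text
time_s: 24.0
ee_pos: [0.525, -0.1196, 0.0158]
tcp_rot: [-0.0, -0.071, 0.997, 0.0]
contact_force: [-0.5, 0.3, -0.0]
gripper_width: 0.0246
```

{"method": "step_arm", "body": {
  "targets": [
    [[0,0,0.0007],[0,0,0],0.018],
    [[0,0,0.0007],[0,0,0],0.018],
    [[0,0,0],[0,0,0],0.018]
  ]
}}

```text
time_s: 24.3
ee_pos: [0.525, -0.1196, 0.0145]
tcp_rot: [-0.0, -0.071, 0.997, 0.0]
contact_force: [0.3, -0.6, -0.8]
gripper_width: 0.0244
```

{"method": "step_arm", "body": {
  "targets": [
    [[0,0,0.0007],[0,0,0],0.018],
    [[0,0,0.0005],[0,0,0],0.018],
    [[0,0,0],[0,0,0],0.018]
  ]
}}

```text
time_s: 24.6
ee_pos: [0.5253, -0.1198, 0.0139]
tcp_rot: [0.0, -0.071, 0.997, -0.0]
contact_force: [-1.2, 0.4, 4.8]
gripper_width: 0.0246
```

On the floor: 4.8 N at exactly the expected height. Letting go.

{"method": "step_arm", "body": {
  "targets": [
    [[0,0,0],[0,0,0],0.026],
    [[0,0,0],[0,0,0],0.03],
    [[0,0,0],[0,0,0],0.04],
    [[0,0,0],[0,0,0],0.048],
    [[0,0,0],[0,0,0],0.048],
    [[0,0,0],[0,0,0],0.048]
  ]
}}

```text
time_s: 25.2
ee_pos: [0.525, -0.1197, 0.0133]
tcp_rot: [-0.0, -0.071, 0.997, 0.0]
contact_force: [-0.2, 0.1, 0.6]
gripper_width: 0.0477
```

{"method": "step_arm", "body": {
  "targets": [
    [[0,0,-0.01],[0,0,0],0.048],
    [[0,0,-0.02],[0,0,0],0.048],
    [[0,0,-0.03],[0,0,0],0.048],
    [[0,0,-0.03],[0,0,0],0.048],
    [[0,0,-0.03],[0,0,0],0.048],
    [[0,0,-0.02],[0,0,0],0.048],
    [[0,0,0],[0,0,0],0.048]
  ]
}}

```text
time_s: 25.9
ee_pos: [0.5273, -0.1207, 0.1575]
tcp_rot: [0.003, -0.071, 0.997, -0.002]
contact_force: [0.4, -0.2, -0.4]
gripper_width: 0.0478
```

Run:
```python
from h import *
st()
for c in("wrist","top","scene"):
    im=shot(c)
    if c=="wrist":
        for d in find_in(c,"vial_black")[:1]: print(d)
    if c=="scene": w=im["pixels"][140:240,190:310];cv2.imwrite("pics/s10.png",cv2.resize(w,None,fx=5,fy=5,interpolation=cv2.INTER_CUBIC)[:,:,::-1])
    for n in("vial_black","face","pocket"):
        print(c,n,[(np.round(d["location"],4),round(d["confidence"],2)) for d in mark_of(c,n)[:1]])
```

```text
t 25.9 p [ 0.5273 -0.1207  0.1575] yhead 98.19 z [ 0.0065 -0.0031 -1.    ] F [ 0.4279 -0.2296 -0.3657] w 0.0478
{'location': [0.5223, -0.1194, 0.0722], 'confidence': 0.65}
wrist vial_black [(array([ 0.5254, -0.1165,  0.0106]), 0.82)]
wrist face [(array([ 0.4787, -0.125 ,  0.0482]), 0.76)]
wrist pocket [(array([ 0.5221, -0.1158,  0.011 ]), 0.91)]
top vial_black []
top face [(array([ 0.4786, -0.125 ,  0.0518]), 0.55)]
top pocket [(array([ 0.5224, -0.1188,  0.0156]), 0.64)]
scene vial_black [(array([ 0.5204, -0.1169,  0.0108]), 0.53)]
scene face [(array([ 0.4787, -0.1242,  0.0476]), 0.58)]
scene pocket [(array([ 0.5258, -0.1203,  0.0137]), 0.92)]
```

View pics/s10.png

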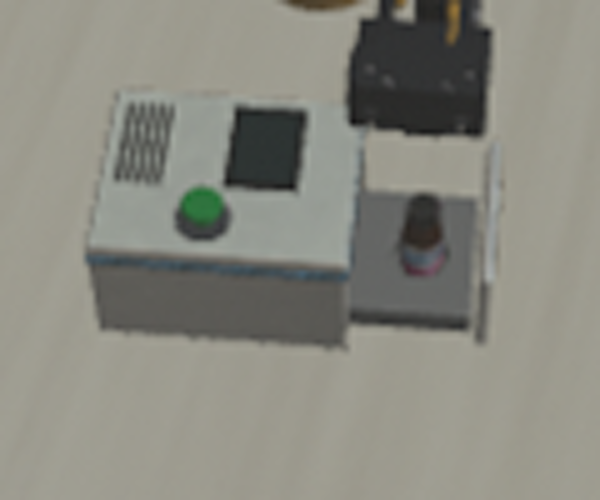

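The vial stands upright in the pocket; at crop (423,235) it is clear of the face and the reader. Twelve pictures viewed, so from here I use numbers only. Closing the fingers and moving in front of the face.

{"method": "step_arm", "body": {
  "targets": [
    [[0.03,0.0004,0],[0,0,0],0],
    [[0.03,0.0004,0],[0,0,0],0],
    [[0.031,0.0004,0],[0,0,0],0],
    [[0,0,0],[0,0,0],0],
    [[0,0,0.04],[0,0,0],0],
    [[0,0,0.04],[0,0,0],0],
    [[0,0,0.03],[0,0,0],0],
    [[0,0,0.015],[0,0,0],0],
    [[0,0,0.01],[0,0,0],0],
    [[0,0,0],[0,0,0],0],
    [[0,0,0],[0,0,0],0]
  ]
}}

```text
time_s: 27.65
ee_pos: [0.4357, -0.1318, 0.019]
tcp_rot: [0.0, -0.071, 0.997, -0.0]
contact_force: [-0.3, -1.0, -0.3]
gripper_width: 0.0003
```

Run:
```python
from h import *
st()
for c in("wrist","top"):
    shot(c)
    for n in("face","vial_black"):
        print(c,n,[(np.round(d["location"],4),round(d["confidence"],2)) for d in mark_of(c,n)[:1]])
```

```text
t 27.65 p [ 0.4357 -0.1318  0.019 ] yhead 98.19 z [ 0.001  -0.0006 -1.    ] F [-0.3302 -1.0464 -0.314 ] w 0.0003
wrist face [(array([ 0.4793, -0.1242,  0.0533]), 0.83)]
wrist vial_black []
top face [(array([ 0.4782, -0.1261,  0.0522]), 0.88)]
top vial_black []
```

{"method": "step_arm", "body": {
  "targets": [
    [[-0.005,0,0],[0,0,0],0],
    [[-0.005,0,0],[0,0,0],0],
    [[-0.005,0,0],[0,0,0],0],
    [[-0.005,0,0],[0,0,0],0],
    [[-0.003,0,0],[0,0,0],0],
    [[-0.002,0,0],[0,0,0],0],
    [[-0.002,0,0],[0,0,0],0],
    [[-0.002,0,0],[0,0,0],0],
    [[-0.002,0,0],[0,0,0],0],
    [[-0.002,0,0],[0,0,0],0],
    [[-0.002,0,0],[0,0,0],0],
    [[0,0,0],[0,0,0],0]
  ]
}}

```text
time_s: 29.15
ee_pos: [0.4695, -0.1264, 0.0184]
tcp_rot: [-0.0, -0.071, 0.997, 0.0]
contact_force: [0.1, 0.5, 0.3]
gripper_width: 0.0005
```

{"method": "step_arm", "body": {
  "targets": [
    [[-0.002,0,0],[0,0,0],0],
    [[-0.002,0,0],[0,0,0],0],
    [[-0.002,0,0],[0,0,0],0],
    [[-0.002,0,0],[0,0,0],0],
    [[0,0,0],[0,0,0],0]
  ]
}}

```text
time_s: 29.65
ee_pos: [0.4775, -0.1251, 0.0183]
tcp_rot: [-0.0, -0.071, 0.997, 0.0]
contact_force: [-2.8, 0.6, 2.0]
gripper_width: 0.0006
```

Contact, about 3 N. Pushing.

{"method": "step_arm", "body": {
  "targets": [
    [[-0.003,0,0],[0,0,0],0],
    [[-0.003,0,0],[0,0,0],0],
    [[-0.003,0,0],[0,0,0],0],
    [[-0.003,0,0],[0,0,0],0],
    [[-0.003,0,0],[0,0,0],0],
    [[-0.003,0,0],[0,0,0],0],
    [[-0.003,0,0],[0,0,0],0],
    [[-0.003,0,0],[0,0,0],0],
    [[-0.003,0,0],[0,0,0],0],
    [[-0.003,0,0],[0,0,0],0]
  ]
}}

```text
time_s: 30.65
ee_pos: [0.5066, -0.1204, 0.0181]
tcp_rot: [-0.001, -0.071, 0.997, 0.001]
contact_force: [-6.5, 1.1, 4.2]
gripper_width: 0.0009
```

Run:
```python
from h import *
st()
for c in("wrist","top","scene"):
    shot(c)
    for n in("face","vial_black"):
        print(c,n,[(np.round(d["location"],4),round(d["confidence"],2)) for d in mark_of(c,n)[:1]])
```

```text
t 30.65 p [ 0.5066 -0.1204  0.0181] yhead 98.19 z [-0.0016  0.001  -1.    ] F [-6.5123  1.1422  4.1908] w 0.0009
wrist face []
wrist vial_black [(array([ 0.561 , -0.1115,  0.0142]), 0.74)]
top face [(array([ 0.6375, -0.0976, -0.0003]), 0.64)]
top vial_black []
scene face [(array([ 0.5196, -0.1205,  0.0492]), 0.52)]
scene vial_black [(array([ 0.5592, -0.1118,  0.0104]), 0.66)]
```

{"method": "step_arm", "body": {
  "targets": [
    [[-0.003,0,0],[0,0,0],0],
    [[-0.003,0,0],[0,0,0],0],
    [[-0.003,0,0],[0,0,0],0],
    [[-0.003,0,0],[0,0,0],0],
    [[-0.003,0,0],[0,0,0],0],
    [[-0.003,0,0],[0,0,0],0],
    [[-0.003,0,0],[0,0,0],0],
    [[-0.003,0,0],[0,0,0],0],
    [[-0.002,0,0],[0,0,0],0]
  ]
}}

```text
time_s: 32.0
ee_pos: [0.5311, -0.1166, 0.0179]
tcp_rot: [-0.002, -0.072, 0.997, 0.001]
contact_force: [-11.5, 1.2, 7.9]
gripper_width: 0.0007
```

{"method": "step_arm", "body": {
  "targets": [
    [[-0.002,0,0],[0,0,0],0],
    [[-0.002,0,0],[0,0,0],0],
    [[-0.002,0,0],[0,0,0],0],
    [[-0.002,0,0],[0,0,0],0]
  ]
}}

```text
time_s: 32.4
ee_pos: [0.5382, -0.1154, 0.0179]
tcp_rot: [-0.003, -0.072, 0.997, 0.001]
contact_force: [-14.2, 1.1, 8.9]
gripper_width: 0.0005
```

{"method": "step_arm", "body": {
  "targets": [
    [[-0.0005,0,-0.0005],[0,0,0],0],
    [[-0.001,0,-0.0003],[0,0,0],0],
    [[-0.001,0,0],[0,0,0],0],
    [[0,0,0],[0,0,0],0]
  ]
}}

```text
time_s: 32.8
ee_pos: [0.5414, -0.1149, 0.018]
tcp_rot: [-0.002, -0.071, 0.997, 0.001]
contact_force: [-8.0, 1.1, 1.2]
gripper_width: 0.0002
```

{"method": "step_arm", "body": {
  "targets": [
    [[-0.001,0,0],[0,0,0],0],
    [[-0.001,0,0],[0,0,0],0],
    [[-0.001,0,0],[0,0,0],0],
    [[-0.001,0,0],[0,0,0],0],
    [[0,0,0],[0,0,0],0]
  ]
}}

```text
time_s: 33.3
ee_pos: [0.5457, -0.1144, 0.0181]
tcp_rot: [-0.002, -0.071, 0.997, 0.001]
contact_force: [-5.7, 1.2, -0.9]
gripper_width: 0.0004
```

{"method": "step_arm", "body": {
  "targets": [
    [[-0.001,0,0],[0,0,0],0],
    [[-0.001,0,0],[0,0,0],0],
    [[-0.001,0,0],[0,0,0],0],
    [[0,0,0],[0,0,0],0]
  ]
}}

```text
time_s: 33.7
ee_pos: [0.5467, -0.1141, 0.0181]
tcp_rot: [-0.004, -0.072, 0.997, 0.001]
contact_force: [-15.0, -0.9, 5.9]
gripper_width: 0.0002
```

Run:
```python
from h import *
st()
for c in("wrist","scene","top"):
    shot(c)
    print(c,[(np.round(d["location"],4),round(d["confidence"],2)) for d in mark_of(c,"face")[:1]+mark_of(c,"vial_black")[:1]])
```

```text
t 33.7 p [ 0.5467 -0.1141  0.0181] yhead 98.23 z [-0.0079  0.0016 -1.    ] F [-14.9831  -0.8759   5.8543] w 0.0002
wrist []
scene []
top [(array([ 0.5574, -0.1113,  0.0537]), 0.46)]
```

The force rose with no more travel and the top mark is 3 mm past the shut position, so this is the hard stop. Backing off gently.

{"method": "step_arm", "body": {
  "targets": [
    [[0.001,0,0],[0,0,0],0],
    [[0.001,0,0],[0,0,0],0],
    [[0.001,0,0],[0,0,0],0],
    [[0.001,0,0],[0,0,0],0],
    [[0.001,0,0],[0,0,0],0],
    [[0.002,0,0],[0,0,0],0],
    [[0.002,0,0],[0,0,0],0],
    [[0,0,0],[0,0,0],0]
  ]
}}

```text
time_s: 34.95
ee_pos: [0.5421, -0.1165, 0.0196]
tcp_rot: [0.001, -0.071, 0.997, -0.0]
contact_force: [-0.4, 1.5, -0.4]
gripper_width: 0.0008
```

Force has gone and the drawer doesn't follow, so it is latched. Withdrawing and checking.

{"method": "step_arm", "body": {
  "targets": [
    [[0.005,0,0],[0,0,0],0],
    [[0.01,0,0],[0,0,0],0],
    [[0.02,0,0],[0,0,0],0],
    [[0.03,0,0],[0,0,0],0],
    [[0.02,0,-0.02],[0,0,0],0],
    [[0,0,-0.04],[0,0,0],0],
    [[0,0,-0.04],[0,0,0],0],
    [[0,0,-0.04],[0,0,0],0],
    [[0,0,0],[0,0,0],0],
    [[0,0,0],[0,0,0],0]
  ]
}}

```text
time_s: 35.95
ee_pos: [0.4573, -0.1286, 0.16]
tcp_rot: [0.001, -0.071, 0.997, -0.001]
contact_force: [-0.3, 0.6, 0.0]
gripper_width: 0.0004
```

Run:
```python
from h import *
st()
for c in("wrist","scene","top"):
    shot(c)
    for n in("face","vial_black","vial_white","jar","carton"):
        print(c,n,[(np.round(d["location"],4),round(d["confidence"],2)) for d in mark_of(c,n)[:1]])
```

```text
t 35.95 p [ 0.4573 -0.1286  0.16  ] yhead 98.17 z [ 0.0023 -0.0014 -1.    ] F [-0.2694  0.6167  0.016 ] w 0.0004
wrist face []
wrist vial_black []
wrist vial_white []
wrist jar []
wrist carton [(array([ 0.5731, -0.3986,  0.0024]), 0.63)]
scene face [(array([ 0.5532, -0.1148,  0.0464]), 0.49)]
scene vial_black []
scene vial_white [(array([0.5075, 0.3513, 0.0007]), 0.5)]
scene jar [(array([0.4385, 0.1853, 0.0017]), 0.68)]
scene carton [(array([ 0.568 , -0.4009,  0.0006]), 0.56)]
top face [(array([ 0.5547, -0.116 ,  0.0495]), 0.61)]
top vial_black [(array([0.5101, 0.3446, 0.0013]), 0.64)]
top vial_white [(array([0.5106, 0.3454, 0.0041]), 0.43)]
top jar [(array([ 0.4432,  0.1831, -0.002 ]), 0.64)]
top carton [(array([ 0.5713, -0.3991,  0.0024]), 0.8)]
```

```bash
python3 -c "
from bench import *
print(finish_job())"
```

```text
the job is handed in; nothing more can be done
None
```

The job is handed in at about 36 s of the 72 s allowed. `finish_job` reports no verdict, so the result rests on my own checks.

- **Latch:** I pressed the green button by touch, with about 5 N read between steps. The drawer sprung out 76 mm by its face mark, and nothing was near it.
- **Vial:** I lowered the black-capped vial to the pocket floor. Contact read 4.8 N, at exactly the height expected. I then let go, and the picture showed it standing upright.
- **Drawer:** I pushed it to its stop, with at most about 17 N read between steps. It stayed shut when I backed off. Its face mark was within 2 mm of where it began shut: (0.5547, -0.116) against (0.5545, -0.115).
- **Bystanders:** The white-capped vial, jar and carton marks agree with the start to within about 4 mm.

**What disagreed or went unchecked:**
- The fingertips met the button with the TCP about 25 mm lower than the stated 8 mm tip offset allows. The wrist pictures agreed, so I worked from contact readings instead of that figure.
- The vial inside the shut drawer could not be seen. One final top-camera "vial_black" mark fell on the white-capped vial; I took it as a false detection.
- While shutting the drawer I saw an unexpected upward force of up to 9 N. I eased it by raising the tool slightly.

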